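Clear, close and pin the basket-base jig

TASK

Pick up the block brush and use it, not your fingers, to sweep the three wooden offcuts off the bed of the open clamshell jig, then put the brush back down on the bench clear of the jig. Swing the jig's hinged upper half shut, take the steel locking pin with the wide collar out of the rack and push it down through the holes of both halves until its collar squeezes the sprung pressure plate fully down onto the bed. Leave everything else alone, and finish while still holding the pin and pressing it down, so that the halves stay pressed shut: do not let go.

Things in the scene. Friction and masses are not known exactly. Their poses are not given: they have to be found in the camera images.
- jig: The clamshell jig's base, a fixed wooden block 150 mm (its x) by 170 mm (its y) by 40 mm high, its flat top (the bed) 40 mm above its origin. A round plywood basket base (84 mm) is let in flush with the bed. Origin: centre of its underside; z up. The hinge runs along its x on the +y side; the free side is -y; both x ends are open, without walls.
- jig_hole (a point): Mouth of the pin hole in the bed, 55 mm from the base's centre towards its -y side: 14 mm wide, 34 mm deep, vertical.
- jaw_hinge (a point): Midpoint of the upper half's hinge axis, which is parallel to the jig's x, 85 mm to +y of the jig's centre and 46 mm above the bench. The upper half is a dark wooden frame 150 mm along the hinge, reaching 153 mm from it: two 18 mm rails and a bar at the hinge, outer faces 20 mm from the axis, and the plywood pressure plate between the rails.
- jaw (a joint): Angle of the upper half, rad: 0 = swung down level over the bed, against its stop; about 1.57 = standing upright; at most 1.95, leaning back to +y. Starts open at 1.4 to 1.8. The hinge is stiff (0.3 N m of friction): it stays where it is left, and about 3 N at its free end moves it.
- platen (a joint): How far the sprung pressure plate has been pushed towards the bed, m: 0 = out on its springs (with jaw = 0 its underside is 6 mm above the bed), 0.006 = fully down on the bed. About 3 N starts it, about 9 N holds it fully down; let go, it springs back.
- platen_hole (a point): Centre of the 14 mm pin hole through the pressure plate, at its outer face, 140 mm from the hinge axis; right above jig_hole when jaw = 0. The plate is 110 mm along the hinge, spans 35 to 160 mm from the axis and is 12 mm thick; with jaw = 0 its outer face is 58 mm above the bench (12 mm above the hinge axis), and 52 mm when fully down.
- rack: Fixed wooden block 190 mm (its x) by 50 mm (its y) by 45 mm high with three holes 60 mm apart along its x, in which the locking pin, an awl and a plain dowel stand upright in any order. Each hole is 16 mm wide and 41 mm deep. Origin: centre of its underside.
- pin: Steel locking pin, upright in one of the rack's holes, its collar resting on the rack (origin 5 mm above the bench). From the bottom: shank 12 mm thick, 40 mm long, foot tapered to 7 mm; collar 32 mm wide, 6 mm thick; round grip 22 mm thick, 42 mm tall (46 to 88 mm above the origin). Origin: centre of the foot's end; z up along the pin. About 0.09 kg.
- brush: Block brush standing on its bristles: bristle block 100 mm (its x) by 26 mm (its y) and 28 mm high, wooden back 110 by 34 mm from 28 to 40 mm, and on it a grip ridge 85 mm long (x), 20 mm thick (y), from 40 to 72 mm above the origin. Origin: centre of the bristles' underside; z up. About 0.14 kg. The bristles are stiff.
- scrap0: Wooden offcut, a block 26 x 20 x 17 mm, on the jig's bed within 45 mm of its centre in x and y. Origin: centre of its underside.
- scrap1: Plywood offcut with a step, 22 x 22 x 20 mm, on the jig's bed likewise. Origin: centre of its underside.
- scrap2: Wooden offcut, a block 30 x 18 x 18 mm, on the jig's bed likewise. Origin: centre of its underside.
- awl: Bystander: awl standing in the rack, turned dark wooden handle 28 mm wide, top 103 mm above its origin. Origin: its point.
- dowel: Bystander: plain light wooden dowel 14 mm thick and 62 mm long standing in the rack. Origin: centre of its lower end.
- mug: Bystander: grey mug 80 mm wide, 85 mm tall. Origin: centre of its underside.
- tumbler: Bystander: brown bottle with a black lid, 72 mm wide, 170 mm tall. Origin: centre of its underside.
- bowl: Bystander: white bowl 110 mm wide, 50 mm tall. Origin: centre of its underside.
- hoop: Bystander: wooden hoop 120 mm wide, 14 mm thick, lying flat. Origin: its centre, on the underside.
- cutters: Bystander: pair of hand cutters about 165 mm long, 16 mm thick, lying flat. Origin: at the pivot, on the underside.
- pot: Bystander: clear jar with a white lid, 60 mm wide, 75 mm tall. Origin: centre of its underside.
Not all that is in view belongs to the job. Leave any blue or green look-alike of the jig alone. What is shaped like the brush but green or turquoise is not meant.

How it is judged:
On the way, in this order (a step that is already met when the one before it is completed fails the run):
1. all three offcuts are off the jig's bed, the brush in the gripper (height (world z) of each of scrap0, scrap1, scrap2 below 0.032 m and contact force between the fingers and brush above 1 N), for 0.1 s.
2. the upper half is swung shut over the bed (value of joint jaw below 0.06 rad), for 0.2 s.
3. the pin is through the pressure plate and in the hole of the bed (horizontal distance between pin and jig_hole below 0.004 m and z of pin in the frame of jig below 0.026 m and angle between pin's own z axis and vertical below 0.1 rad), for 0.1 s.
At the end, for the whole second after the job is handed in: Upper half shut (0.03 rad); pin upright in both holes (foot within 4 mm of the axis, tilt under 0.1 rad), its collar pressing the plate down 4.5 mm or more, fingers on the pin, pin pressing on the jig over 2 N; offcuts off the bed; brush let go, at rest on the bench, clear of the jig (height (world z) of each of scrap0, scrap1, scrap2 below 0.032 m and value of joint jaw below 0.03 rad and value of joint platen above 0.0045 m and horizontal distance between pin and jig_hole below 0.004 m and z of pin in the frame of jig below 0.0155 m and angle between pin's own z axis and vertical below 0.1 rad and contact force between the fingers and pin above 2 N and contact force between pin and jig above 2 N and height (world z) of brush below 0.03 m and contact force between brush and jig below 0.1 N and contact force between the fingers and brush below 0.1 N and linear speed of brush below 0.02 m/s); the arm keeps its last pose, push and grip.
It fails at once if the fingers touch an offcut (contact force between the fingers and scrap0 above 0.5 N or contact force between the fingers and scrap1 above 0.5 N or contact force between the fingers and scrap2 above 0.5 N).
It fails at once if a bystander is moved more than 30 mm (distance of any of awl, dowel, mug, tumbler, bowl, hoop, cutters, pot from where it was at the start of the episode above 0.03 m).
It also fails if it takes over 72 s, if anything falls off the work surface, if the arm or the gripper's body presses on something with over 40 N, if the wrist force passes 120 N, or if a joint passes its speed limit or range.

ROBOT

A 6-joint arm with a two-finger parallel gripper is mounted at the origin on the work surface. World frame = base frame: x ahead of the robot, y to its left, z up, the work surface at z = 0. Lengths are in m, angles in rad, forces in N, time in s.
With the tool pointing down it reaches from about 0.425 to 1.125 m from the base axis. Payload 14.9 kg.
Tool frame: the origin (TCP) lies midway between the tips of the shut fingers; the grasp point (between the pads) lies 19 mm behind it (bot.hold_point_z is the distance from the TCP to the grasp point, in m); z points along the fingers, y is the direction in which the jaws open and shut (so a half turn about z gives the same grasp; the last joint's range is limited). The gripper opens to 91 mm and grips with 3 to 60 N. Pads are 32 mm wide; open, the fingers measure 118 mm over their backs; the gripper's body (76 mm by 178 mm) begins 60 mm behind the grasp point.
Start: joints at [1.239, 0.379, 1.734, -0, 1.028, -0.033], TCP at [0.206, 0.669, 0.214] pointing down, gripper open.
Joint ranges: [-2.77, 2.77], [-0.74, 2.19], [0, 2.66], [-1.06, 4.2], [0.31, 2.87], [-3.08, 3.08]. Speed limits (rad/s): [1.89, 1.89, 2.39, 3.14, 3.14, 3.14].

INTERFACE

Orientations are given as a rotation vector (axis times angle).
In Python, from cell import bot, eyes, sign_off, nets gives the robot as it stands.
- The arm moves only by the shell command python3 -m inch 'ROWS' [FORCE]. ROWS is JSON, a list of rows, each a list of 5 numbers: the shift along the tool's x, y, z in m, then the turn about the tool's z in rad, then the finger opening in m, from 0 to 0.0912. A call has 1 to 8 rows; each row shifts and turns the commanded pose from where the row before left it, along the tool's axes as they then stand; what a row does not reach is not made up. A row lasts 1/8 s, in which the tool goes at most 62.5 mm and 10.7 degrees, less where a joint would pass 70% of its speed; a pose out of reach is approached as far as the arm can. A call with a gripper value outside its range is refused whole. The fingers move at their own pace and stop on an object; FORCE is the grip in N (left out, the last holds). Time passes only in rows, so rows that do not move let the fingers close. It gives the time, the measured TCP pose, the force and the opening at its end, in the units of the state.
- bot.get_obs(): the state, without advancing time (a new reading comes with each control period).
- eyes.get_image(name): name is "scene" or "top" or "wrist"; returns the picture (420x560x3 uint8, red, green, blue); there is no depth.
- eyes.get_calibration(name): a dict with "fx", "fy", "cx", "cy" (pixels), "view" (4x4, takes a point from world to camera coordinates). Camera axes: x right, y down, z forward; pixel columns grow to the right and rows downward; lengths in m; the calibration is good to about 2 mm. A picture is of the moment at which its call begins: read the wrist's pose just before it. get_calibration takes no time and is no camera call; for the wrist camera it gives the pose at the moment of the call.
- sign_off(): hands the job in, once; it reports no verdict.
Trained networks look in the newest picture that a camera, given by its name, has taken for a name from the list of things; names that differ only in an ending like _2 or _b are one class to them, and where a whole thing is asked for, a point or a joint stands for the part that bears it (a point fixed in the world has none). Each returns a list of dicts, best first, with "p" (0 to 1); they miss things now and then, are a little off and sometimes report something else, mostly with a low value. They report only what shows in the picture. A call takes as long as a camera call. They do not tell look-alikes from the thing itself.
- nets.boxes_of(target, camera): "extent" ([left, top, width, height] in pixels, round what is visible of it).
- nets.tip_of(target, camera): "xy" ([column, row] in pixels: a listed point, or the origin of a listed thing).
The state is a dict: "clock": time; "joints": joint angles; "qvel": joint speeds; "joint_torque": joint torques, N m; "tcp_pos": TCP position; "eef_rot": TCP orientation; "force": force on the tool from outside, world axes, zero at the start; "ft_torque": the same for the moment, N m; "grip_width": finger opening in m.
Only numpy, scipy, OpenCV 4.12 (cv2) and the standard library are available. Lean on these libraries where they do the work, as an engineer would, in place of code of your own. Each camera call takes 0.05 s, during which the arm holds its last target. There are 200 camera calls.

## Working session

There is one attempt and no reset: what is moved stays moved. The work goes in short steps, Python scripts to look and compute and a shell command to move; the robot and the scene stay as the last step left them, time stands still between calls to the robot, and variables do not carry over. Pictures are saved under pics/ and viewed, about 8 in all and at most 12, crops included, and the job is handed in when it is done.

```bash
mkdir -p pics; ls; cat > h.py <<'E'
import numpy as np, cv2
from cell import bot, eyes, nets
from scipy.spatial.transform import Rotation as R
def snap(cam,fn=None):
    im=eyes.get_image(cam); c=eyes.get_calibration(cam)
    if fn: cv2.imwrite('pics/'+fn,cv2.cvtColor(im,cv2.COLOR_RGB2BGR))
    return im,c
def ray(c,uv):
    V=np.array(c['view']);Rm=V[:3,:3];o=-Rm.T@V[:3,3]
    d=Rm.T@np.array([(uv[0]-c['cx'])/c['fx'],(uv[1]-c['cy'])/c['fy'],1]);return o,d
def at(c,uv,z):
    o,d=ray(c,uv);return o+d*(z-o[2])/d[2]
def proj(c,p):
    V=np.array(c['view']);q=V[:3,:3]@np.array(p)+V[:3,3];return np.array([c['fx']*q[0]/q[2]+c['cx'],c['fy']*q[1]/q[2]+c['cy']])
E
python3 - <<'E'
from h import *
o=bot.get_obs();print({k:np.round(v,3) for k,v in o.items()})
Z=dict(jig=0,jig_hole=.04,jaw_hinge=.046,rack=0,pin=.005,brush=0,scrap0=.04,scrap1=.04,scrap2=.04,awl=.005,dowel=.004,mug=0,tumbler=0,bowl=0,hoop=0,cutters=0,pot=0)
for cam in('top','scene'):
    im,c=snap(cam,cam+'0.png')
    print(cam,c['fx'],np.round(ray(c,(280,210)),2).tolist())
    for t,z in Z.items():
        print(t,[(np.round(d['xy']).tolist(),round(d['p'],2),np.round(at(c,d['xy'],z)[:2],3).tolist()) for d in nets.tip_of(t,cam)[:3]])
E
```

```text
pics
{'clock': np.float64(0.0), 'joints': array([ 1.239,  0.379,  1.735, -0.   ,  1.028, -0.033]), 'qvel': array([ 0.001, -0.002,  0.003,  0.002, -0.001, -0.   ]), 'joint_torque': array([-6.0000e-03, -7.6370e+01, -4.3438e+01,  6.5000e-02,  4.2000e-02,
       -0.0000e+00]), 'tcp_pos': array([0.206, 0.669, 0.213]), 'eef_rot': array([-4.680e-01, -3.106e+00,  2.000e-03]), 'force': array([ 0.103, -0.028, -0.29 ]), 'ft_torque': array([-0.072,  0.022, -0.015]), 'grip_width': np.float64(0.091)}
top 420.10803981742754 [[0.34, -0.07, 1.49], [0.11, 0.0, -0.99]]
jig [([284.0, 204.0], 0.94, [0.534, -0.08]), ([147.0, 287.0], 0.9, [0.251, 0.409]), ([333.0, 284.0], 0.6, [0.249, -0.242])]
jig_hole [([350.0, 290.0], 0.84, [0.229, -0.293]), ([157.0, 293.0], 0.65, [0.232, 0.361]), ([299.0, 202.0], 0.62, [0.534, -0.132])]
jaw_hinge [([260.0, 200.0], 0.89, [0.543, 0.002]), ([312.0, 277.0], 0.76, [0.277, -0.165]), ([122.0, 277.0], 0.61, [0.292, 0.483])]
rack [([184.0, 208.0], 0.96, [0.529, 0.28]), ([281.0, 201.0], 0.64, [0.544, -0.07])]
pin [([190.0, 193.0], 0.57, [0.582, 0.256])]
brush [([411.0, 268.0], 0
[... 1847 characters left out ...]
, 226.0], 0.52, [0.559, -0.106]), ([267.0, 215.0], 0.51, [0.506, -0.103])]
scrap2 [([284.0, 222.0], 0.64, [0.551, -0.064]), ([269.0, 226.0], 0.52, [0.559, -0.106]), ([267.0, 215.0], 0.51, [0.506, -0.103])]
awl [([396.0, 200.0], 0.72, [0.481, 0.296]), ([268.0, 225.0], 0.53, [0.508, -0.1])]
dowel [([272.0, 227.0], 0.73, [0.518, -0.091])]
mug [([258.0, 296.0], 0.95, [0.762, -0.176])]
tumbler [([458.0, 238.0], 0.59, [0.682, 0.382])]
bowl [([378.0, 288.0], 0.62, [0.803, 0.101])]
hoop [([340.0, 184.0], 0.48, [0.339, 0.169])]
cutters [([142.0, 284.0], 0.78, [0.658, -0.437]), ([454.0, 239.0], 0.31, [0.683, 0.368])]
pot [([160.0, 221.0], 0.7, [0.404, -0.399]), ([256.0, 222.0], 0.35, [0.476, -0.129])]
```

```bash
python3 -c "
import cv2,numpy as np
a=cv2.imread('pics/top0.png');b=cv2.imread('pics/scene0.png')
cv2.imwrite('pics/a.png',cv2.resize(a,(800,600)));cv2.imwrite('pics/b.png',cv2.resize(b,(800,600)))"
```

```text
(no output)
```

View pics/a.png

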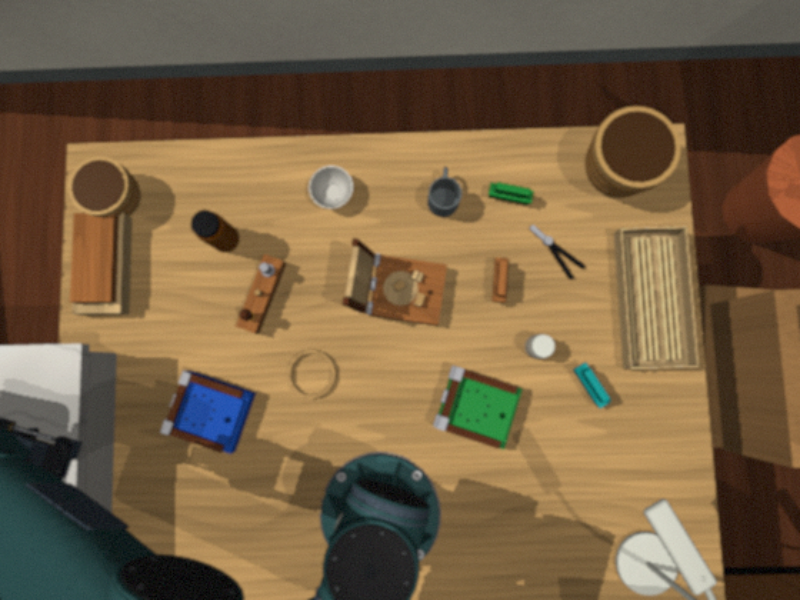

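View pics/b.png

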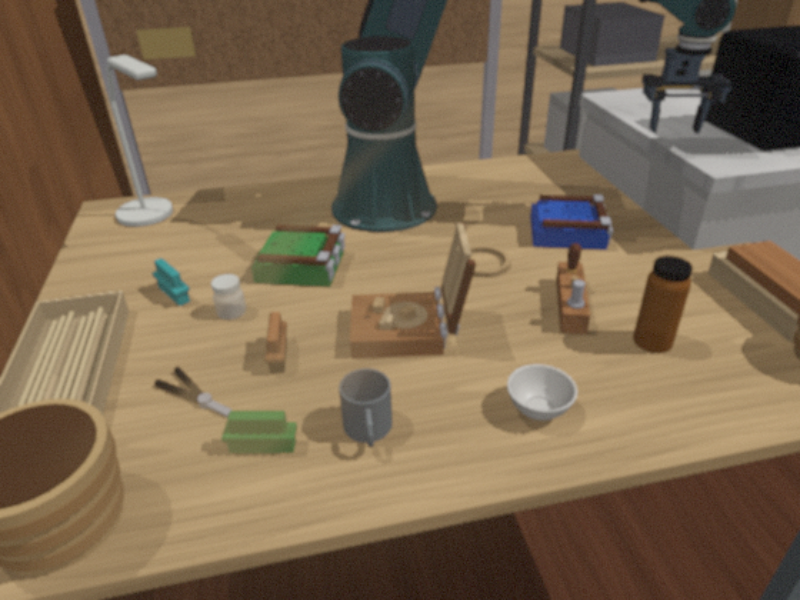

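Top view (800x600): wooden brush at (501,280), long axis along world x. Jig at (405,290), rack at (262,295), with the silver pin at its far (+x) end and the awl at the near end. Blue/green jigs and green/turquoise brushes are look-alikes. I'm moving toward the brush at a safe height.

```bash
python3 -m inch '[[0,0,-0.06,0,0.0912],[0,0,-0.06,0,0.0912],[-0.0375,-0.0486,0,0,0.0912],[-0.0375,-0.0486,0,0,0.0912],[-0.0375,-0.0486,0,0,0.0912],[-0.0375,-0.0486,0,0,0.0912],[-0.0375,-0.0486,0,0,0.0912],[-0.0375,-0.0486,0,0,0.0912]]'; python3 -m inch '[[-0.0375,-0.0486,0,0,0.0912],[-0.0375,-0.0486,0,0,0.0912],[-0.0375,-0.0486,0,0,0.0912],[-0.0375,-0.0486,0,0,0.0912],[-0.0375,-0.0486,0,0,0.0912],[-0.0375,-0.0486,0,0,0.0912],[-0.0375,-0.0486,0,0,0.0912]]'
```

```text
clock: 2.8
tcp_pos: [0.3355, 0.3223, 0.3341]
eef_rot: [0.467, 3.106, 0.001]
force: [0.7, 0.5, 0.3]
grip_width: 0.0909
clock: 3.68
tcp_pos: [0.4864, -0.0805, 0.3343]
eef_rot: [0.468, 3.106, 0.0]
force: [1.2, 0.1, 0.9]
grip_width: 0.091
```

```bash
cat >> h.py <<'E'
def psi():
    r=R.from_rotvec(bot.get_obs()['eef_rot']).as_matrix(); return np.arctan2(r[1,0],r[0,0])
def go(x,y,z,yaw=None):
    "tool-axis shift (at present axes) and turn to reach TCP x,y,z, tool-x heading yaw (mod pi)"
    o=bot.get_obs();r=R.from_rotvec(o['eef_rot']).as_matrix()
    d=r.T@(np.array([x,y,z])-o['tcp_pos']);t=0
    if yaw is not None: t=(psi()-yaw+np.pi/2)%np.pi-np.pi/2
    return np.round(d,4).tolist(),round(t,3)
E
python3 - <<'E'
from h import *
im,c=snap('wrist','w0.png')
print(np.round(ray(c,(280,210)),2).tolist(),psi())
Z=dict(jig=0,jig_hole=.04,jaw_hinge=.046,brush=0,scrap0=.04,platen_hole=.18)
for t,z in Z.items():
    print(t,[(np.round(d['xy']).tolist(),round(d['p'],2),np.round(at(c,d['xy'],z)[:2],3).tolist()) for d in nets.tip_of(t,'wrist')[:4]])
E
```

```text
[[0.42, -0.06, 0.5], [0.25, -0.09, -0.96]] 2.8408458510691585
jig [([141.0, 58.0], 0.95, [0.247, -0.245]), ([290.0, 206.0], 0.57, [0.545, -0.09]), ([283.0, 229.0], 0.38, [0.582, -0.115])]
jig_hole [([260.0, 212.0], 0.9, [0.529, -0.138]), ([89.0, 54.0], 0.64, [0.233, -0.299])]
jaw_hinge [([186.0, 58.0], 0.74, [0.28, -0.166]), ([343.0, 200.0], 0.73, [0.549, -0.003]), ([488.0, 174.0], 0.36, [0.576, 0.225])]
brush [([175.0, 246.0], 0.71, [0.554, -0.315]), ([6.0, 142.0], 0.69, [0.296, -0.515]), ([203.0, 345.0], 0.41, [0.774, -0.347])]
scrap0 [([283.0, 228.0], 0.59, [0.567, -0.11]), ([270.0, 196.0], 0.55, [0.509, -0.115]), ([306.0, 211.0], 0.53, [0.55, -0.066])]
platen_hole [([81.0, 47.0], 0.85, [0.28, -0.233]), ([402.0, 223.0], 0.68, [0.557, 0.038])]
```

View pics/w0.png

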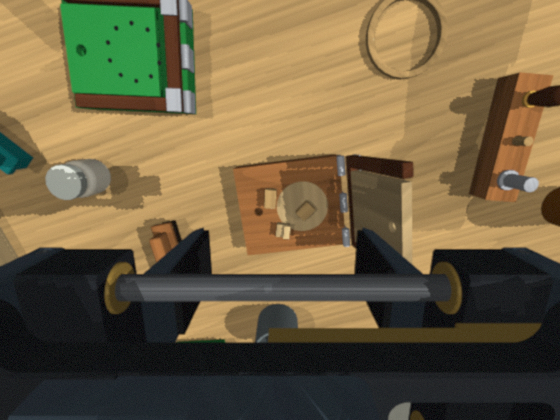

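Wrist view: jig bed around (290,205), hole (259,212), scraps at (268,197), (283,230) and (306,210), platen leaning back at right, wooden brush at (165,240) half hidden by a finger. I'll get above the brush.

```bash
python3 -c "
from h import *
c=eyes.get_calibration('wrist')
for uv in [(235,168),(247,254),(340,156),(349,246)]: print(np.round(at(c,uv,.04),3))
print(go(.53,-.30,.27))"
```

```text
[ 0.446 -0.145  0.04 ]
[ 0.591 -0.174  0.04 ]
[0.477 0.019 0.04 ]
[ 0.628 -0.003  0.04 ]
([-0.1077, -0.1999, 0.0639], 0)
```

```bash
python3 -m inch '[[-0.027,-0.05,0.016,0,0.0912],[-0.027,-0.05,0.016,0,0.0912],[-0.027,-0.05,0.016,0,0.0912],[-0.027,-0.05,0.016,0,0.0912],[0,0,0,0,0.0912]]'; python3 - <<'E'
from h import *
im,c=snap('wrist','w1.png')
print([(np.round(d['xy']).tolist(),round(d['p'],2),np.round(at(c,d['xy'],0)[:2],3).tolist()) for d in nets.tip_of('brush','wrist')[:4]])
print(nets.boxes_of('brush','wrist')[:3])
print(psi(),bot.get_obs()['tcp_pos'])
E
```

```text
clock: 4.65
tcp_pos: [0.5305, -0.3024, 0.2685]
eef_rot: [-0.469, -3.105, -0.001]
force: [-0.3, 1.5, -0.5]
grip_width: 0.0907
[([284.0, 196.0], 0.85, [0.552, -0.307]), ([301.0, 319.0], 0.82, [0.769, -0.342]), ([83.0, 65.0], 0.77, [0.294, -0.515])]
[{'extent': [269.4, 312.7, 68.7, 15.8], 'p': 0.96}, {'extent': [7.5, 16.4, 111.6, 82.3], 'p': 0.94}, {'extent': [264.0, 160.1, 39.8, 81.1], 'p': 0.75}]
2.8440508100928072 [ 0.53048938 -0.29981769  0.27019281]
```

View pics/w1.png

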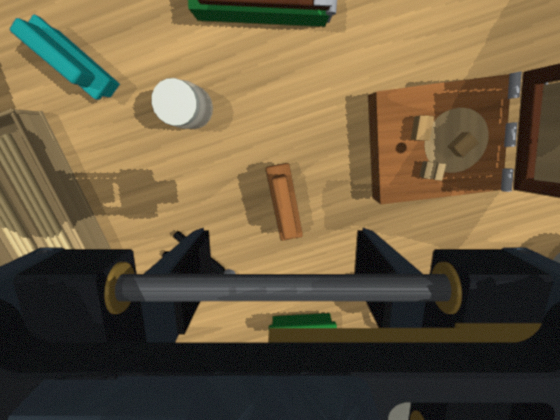

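Brush at about (284,202), slightly tilted; the jig bed and its three scraps are clearly visible at upper right, with the hole at (401,147).

```bash
python3 - <<'E'
from h import *
im=cv2.imread('pics/w1.png');c=eyes.get_calibration('wrist')
for box,n in (((245,150,325,250),'b'),((360,70,520,215),'j')):
    cr=im[box[1]:box[3],box[0]:box[2]]
    cv2.imwrite(f'pics/c{n}.png',cv2.resize(cr,None,fx=4 if n=='b' else 3,fy=4 if n=='b' else 3,interpolation=cv2.INTER_CUBIC))
a=cv2.imread('pics/cb.png');b=cv2.imread('pics/cj.png')
h=max(a.shape[0],b.shape[0]);pad=lambda i:cv2.copyMakeBorder(i,0,h-i.shape[0],0,0,cv2.BORDER_CONSTANT)
o=np.hstack([pad(a),pad(b)]);print(o.shape);cv2.imwrite('pics/cc.png',o)
E
```

```text
(435, 800, 3)
```

View pics/cc.png

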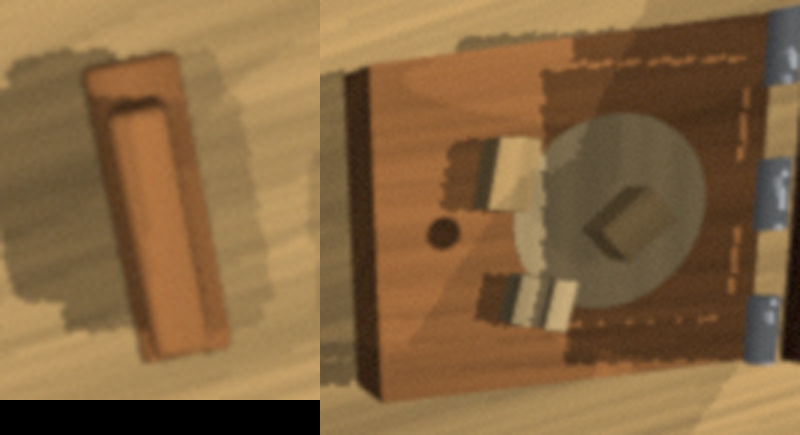

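```bash
python3 - <<'E'
from h import *
c=eyes.get_calibration('wrist')
B=lambda u,v,z:at(c,(245+u/4,150+v/4),z)
J=lambda u,v,z=.04:at(c,(360+(u-320)/3,70+v/3),z)
n=(B(112,115,.072)+B(162,105,.072))/2;f=(B(155,358,.072)+B(205,345,.072))/2
print('ridge',n.round(4),f.round(4),np.linalg.norm(f-n),(n+f)/2,np.arctan2(*(f-n)[[1,0]]))
n=(B(85,70,.04)+B(178,53,.04))/2;f=(B(144,362,.04)+B(230,345,.04))/2
print('back',n.round(4),f.round(4),np.linalg.norm(f-n),(n+f)/2,np.arctan2(*(f-n)[[1,0]]))
for k,p in dict(c1=(372,66),c2=(382,400),hole=(443,233),disc=(609,211)).items():print(k,J(*p).round(4))
for k,p in dict(sA=(515,173),sB=(545,303),sC=(642,215)).items():print(k,J(*p,.058).round(4))
E
```

```text
ridge [ 0.5121 -0.2992  0.072 ] [ 0.5942 -0.3095  0.072 ] 0.08274998473798954 [ 0.55311091 -0.3043734   0.072     ] -0.12488113268105795
back [ 0.5002 -0.2979  0.04  ] [ 0.6074 -0.31    0.04  ] 0.10785188300774527 [ 0.55382358 -0.30398422  0.04      ] -0.11244964303884628
c1 [ 0.4484 -0.1485  0.04  ]
c2 [ 0.5937 -0.1749  0.04  ]
hole [ 0.5261 -0.1328  0.04  ]
disc [ 0.5382 -0.0604  0.04  ]
sA [ 0.5076 -0.1058  0.058 ]
sB [ 0.5656 -0.1025  0.058 ]
sC [ 0.5404 -0.057   0.058 ]
```

```bash
python3 -c "
from h import *
print(go(.5533,-.304,.046,3.02),bot.get_obs()['joints'].round(2))"
```

```text
([-0.023, 0.0027, 0.2242], np.float64(-0.176)) [-0.55  0.18  1.89  0.    1.08 -1.83]
```

```bash
python3 -m inch '[[-0.023,0.0027,0.04,-0.176,0.07],[0,0,0.06,0,0.07],[0,0,0.06,0,0.07],[0,0,0.04,0,0.07],[0,0,0.0242,0,0.07],[0,0,0,0,0.07]]'; python3 -c "
from h import *
print(go(.5533,-.304,.046,3.02))
im,c=snap('wrist','w2.png')"
```

```text
clock: 5.55
tcp_pos: [0.5526, -0.3035, 0.045]
eef_rot: [-0.19, -3.134, -0.002]
force: [-0.7, 0.3, -0.2]
grip_width: 0.0698
([-0.0007, -0.0005, -0.001], np.float64(0.001))
```

View pics/w2.png

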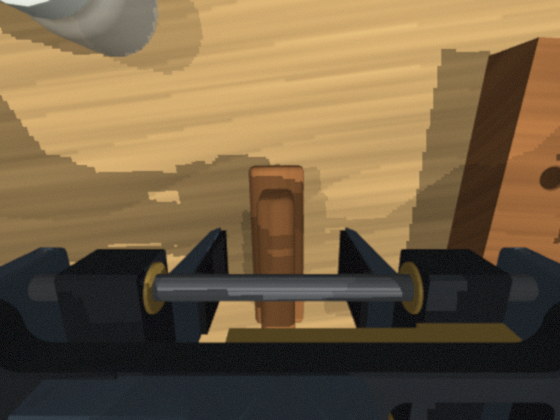

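The ridge is centred between the fingers at column 277. Gripping and lifting.

```bash
python3 -m inch '[[0,0,0,0,0.0],[0,0,0,0,0.0],[0,0,0,0,0.0],[0,0,0,0,0.0],[0,0,-0.03,0,0],[0,0,-0.06,0,0],[0,0,-0.06,0,0]]' 40; python3 -c "
from h import *
print(go(.4684,-.0707,.2,1.39))"
```

```text
clock: 6.48
tcp_pos: [0.5527, -0.3053, 0.1972]
eef_rot: [-0.193, -3.135, -0.001]
force: [0.6, 0.0, 0.5]
grip_width: 0.0028
([0.1125, 0.2225, -0.0026], np.float64(-1.513))
```

Opening reads 2.8 mm, so the grip was lost. I'll look.

```bash
python3 -c "
from h import *
im,c=snap('wrist','w3.png')
print([(np.round(d['xy']).tolist(),round(d['p'],2),np.round(at(c,d['xy'],0)[:2],3).tolist()) for d in nets.tip_of('brush','wrist')[:4]], bot.get_obs()['grip_width'])"
```

```text
[([282.0, 192.0], 0.58, [0.56, -0.31]), ([460.0, 185.0], 0.32, [0.579, -0.079])] 0.0002823759596756116
```

View pics/w3.png

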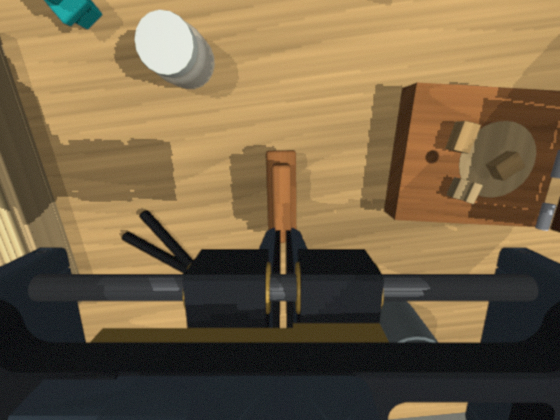

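Brush still stands in place at (281,190); the fingers simply had not closed yet before the lift. Retrying with a longer close.

```bash
python3 -c "
from h import *
c=eyes.get_calibration('wrist')
print(at(c,(282,167),.072),at(c,(284,215),.072),at(c,(281,152),.04))
print(go(.5533,-.304,.045,3.02))"
python3 -m inch '[[0,0,0,0,0.05],[0,0,0.03,0,0.05],[0,0,0.03,0,0.05],[0,0,0.03,0,0.05],[0,0,0.03,0,0.05],[0,0,0.03,0,0.05],[0,0,0,0,0.05]]'; python3 -c "
from h import *
print(go(.5533,-.304,.045,3.02))"
```

```text
[ 0.51789532 -0.30422661  0.072     ] [ 0.56911215 -0.30840094  0.072     ] [ 0.50516889 -0.3039925   0.04      ]
([0.0043, 0.0034, 0.1576], np.float64(-0.001))
clock: 7.45
tcp_pos: [0.5508, -0.3041, 0.0424]
eef_rot: [-0.192, -3.13, -0.005]
force: [-0.7, 0.3, 0.7]
grip_width: 0.0501
([-0.0025, 0.0004, -0.0026], np.float64(-0.001))
```

```bash
python3 -m inch '[[-0.006,-0.0025,-0.002,0,0.05],[0,0,0,0,0],[0,0,0,0,0],[0,0,0,0,0],[0,0,0,0,0],[0,0,0,0,0],[0,0,0,0,0],[0,0,0,0,0]]' 40; python3 -c "
from h import *
print(bot.get_obs()['tcp_pos'])"
```

```text
clock: 8.45
tcp_pos: [0.5588, -0.3087, 0.0481]
eef_rot: [0.193, 3.136, -0.0]
force: [-1.4, 1.7, 5.4]
grip_width: 0.0195
[ 0.5588146  -0.30867182  0.04806179]
```

```bash
python3 -m inch '[[0,0,-0.03,0,0],[0,0,-0.06,0,0],[0,0,-0.06,0,0],[0,0,0,0,0]]'; python3 -c "
from h import *
print(bot.get_obs()['grip_width'],bot.get_obs()['tcp_pos'],bot.get_obs()['force'],bot.get_obs()['joints'].round(2))
im,c=snap('wrist','w4.png')
print([(np.round(d['xy']).tolist(),round(d['p'],2)) for d in nets.tip_of('brush','wrist')[:4]],[(np.round(d['extent']),round(d['p'],2)) for d in nets.boxes_of('brush','wrist')[:4]], nets and 0)
t=bot.get_obs()['tcp_pos'];print(proj(c,t-[0,0,.048]))
print(go(.4684,-.0707,.2,1.39))"
```

```text
clock: 8.95
tcp_pos: [0.5609, -0.3099, 0.2025]
eef_rot: [0.192, 3.129, -0.005]
force: [0.8, -0.8, -2.9]
grip_width: 0.02
0.019954183284798782 [ 0.56087503 -0.30990489  0.20251947] [ 0.84164262 -0.78391883 -2.88670995] [-0.54  0.3   1.87  0.    0.97 -1.99]
[] [(array([450., 112.,  38.,  33.]), 0.71), (array([262., 320.,  40.,   9.]), 0.68), (array([256., 153.,  55., 170.]), 0.59), (array([56.,  0., 52., 19.]), 0.59)] 0
[284.21789715 225.99224038]
([0.118, 0.2248, -0.0032], np.float64(-1.513))
```

View pics/w4.png

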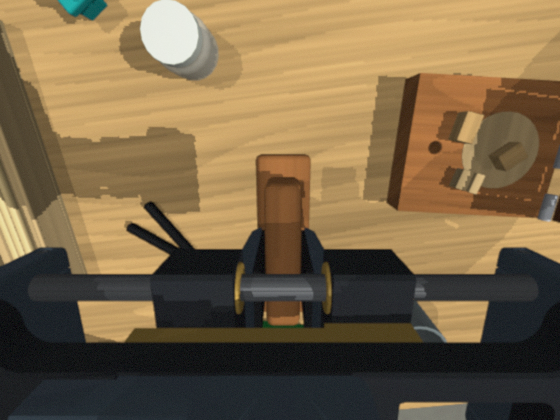

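Brush is held and lifted (ridge between the pads, opening 20 mm). Now move over the -x end of the bed, then turn.

```bash
python3 -m inch '[[0.0236,0.045,0,0,0],[0.0236,0.045,0,0,0],[0.0236,0.045,0,0,0],[0.0236,0.045,0,0,0],[0.0236,0.045,0,0,0],[0,0,0,0.181,0],[0,0,0,0.181,0],[0,0,0,0.181,0]]';python3 -m inch '[[0,0,0,0.181,0],[0,0,0,0.181,0],[0,0,0,0.181,0],[0,0,0,0.181,0],[0,0,0,0.181,0],[0,0,0,0.181,0]]'; python3 -c "
from h import *
print(bot.get_obs()['grip_width'],psi(),go(.4684,-.0707,.091,1.39))
im,c=snap('wrist','w5.png')
im,c=snap('scene','s5.png')
cv2.imwrite('pics/ws5.png',np.hstack([cv2.resize(cv2.imread('pics/w5.png'),(400,300)),cv2.resize(cv2.imread('pics/s5.png')[110:320,130:410],(400,300))]))"
```

```text
clock: 10.1
tcp_pos: [0.4681, -0.0705, 0.196]
eef_rot: [-1.034, -2.963, 0.001]
force: [-0.3, 0.0, -2.2]
grip_width: 0.0197
clock: 10.85
tcp_pos: [0.4681, -0.0707, 0.1959]
eef_rot: [-2.417, -2.003, 0.003]
force: [0.6, 0.3, -1.7]
grip_width: 0.0195
0.019461243917182933 1.3838315359844109 ([0.0, 0.0007, 0.1049], np.float64(-0.006))
```

View pics/ws5.png

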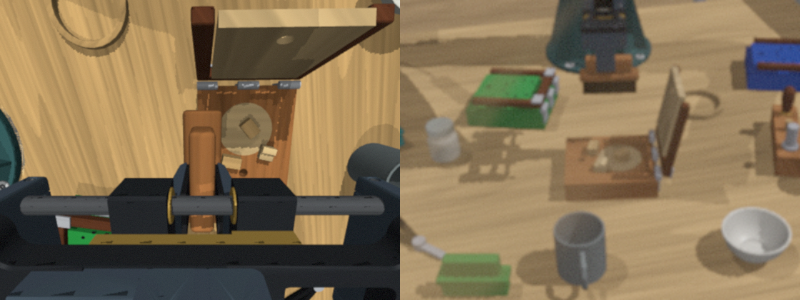

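Held brush is over the bed's -x end and square to it; the jaw stands about upright and the scraps are to the right of the brush. Descending.

```bash
python3 -c "
from h import *
c=eyes.get_calibration('wrist');p=at(c,(283,154),.188);t=bot.get_obs()['tcp_pos'];print((p-t)[:2]@np.array([.179,.984]),(p-t)[:2]@np.array([.984,-.179]))"
python3 -m inch '[[0,0,0.04,0,0],[0,0,0.04,0,0],[0,0,0.015,0,0],[0,0,0.008,0,0],[0,0,0,0,0]]'; python3 -c "
from h import *
print(bot.get_obs()['force'],go(.4684,-.0707,.091,1.39))
im,c=snap('scene','s6.png')
cv2.imwrite('pics/s6c.png',cv2.resize(im[150:270,210:370,::-1],(800,600)))"
```

```text
0.06099856746764079 0.0004593519016707093
clock: 11.58
tcp_pos: [0.4695, -0.0709, 0.095]
eef_rot: [2.412, 2.013, 0.0]
force: [0.0, -0.1, -1.9]
grip_width: 0.0195
[ 0.03372842 -0.06038622 -1.9042632 ] ([0.0001, -0.0011, 0.004], np.float64(0.001))
```

View pics/s6c.png

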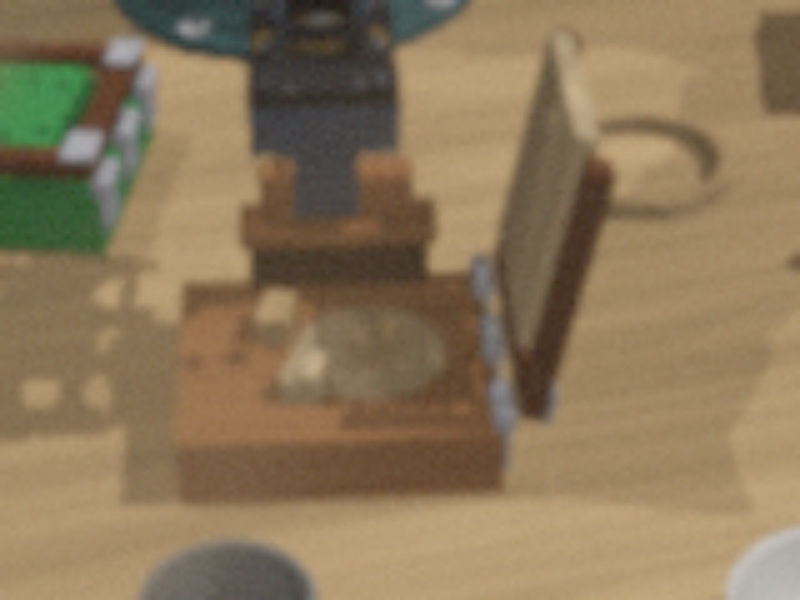

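```bash
python3 -m inch '[[-0.005,-0.001,0.003,0,0],[0,0,0.0015,0,0],[0,0,0,0,0]]'; python3 -m inch '[[0,0.01,0,0,0],[0,0.012,0,0,0],[0,0.012,0,0,0],[0,0.012,0,0,0],[0,0.012,0,0,0]]';  python3 -c "
from h import *
print(bot.get_obs()['force'],bot.get_obs()['grip_width'])
im,c=snap('scene','s7.png')
print([np.round(d['xy']).tolist()+[round(d['p'],2)]+at(c,d['xy'],.04).round(3).tolist() for d in nets.tip_of('scrap0','scene')])"
```

```text
clock: 12.0
tcp_pos: [0.4674, -0.0758, 0.0904]
eef_rot: [2.413, 2.011, 0.0]
force: [-0.6, 0.7, -1.8]
grip_width: 0.0202
clock: 12.62
tcp_pos: [0.5252, -0.0862, 0.0901]
eef_rot: [-2.413, -2.012, 0.0]
force: [-0.6, -0.3, -1.0]
grip_width: 0.0199
[-0.55621138 -0.3087087  -1.04186069] 0.01988407677678804
[[272.0, 225.0, 0.67, 0.558, -0.097, 0.04], [283.0, 224.0, 0.57, 0.556, -0.069, 0.04], [264.0, 226.0, 0.54, 0.553, -0.119, 0.04]]
```

```bash
python3 -m inch '[[0,0.012,0,0,0],[0,0.012,0,0,0],[0,0.012,0,0,0],[0,0.012,0,0,0],[0,0.012,0,0,0],[0,0.012,0,0,0],[0,0.012,0,0,0],[0,0.012,0,0,0]]'; python3 -m inch '[[0,0.012,0,0,0],[0,0.006,0,0,0],[0,0,0,0,0]]';  python3 -c "
from h import *
print(bot.get_obs()['force'],bot.get_obs()['grip_width'])
im,c=snap('scene','s8.png')
print([np.round(d['xy']).tolist()+[round(d['p'],2)]+at(c,d['xy'],.0).round(3).tolist() for d in nets.tip_of('scrap0','scene')])
cv2.imwrite('pics/s8c.png',cv2.resize(im[150:300,200:400,::-1],(800,600)))"
```

```text
clock: 13.72
tcp_pos: [0.6196, -0.1035, 0.0902]
eef_rot: [-2.413, -2.012, 0.0]
force: [0.5, 0.8, -1.8]
grip_width: 0.02
clock: 14.1
tcp_pos: [0.6367, -0.1066, 0.0901]
eef_rot: [-2.413, -2.012, 0.0]
force: [0.3, -0.0, -2.3]
grip_width: 0.0199
[ 0.26469061 -0.03653005 -2.32233369] 0.019877063889052516
[[284.0, 252.0, 0.67, 0.625, -0.081, 0.0], [270.0, 256.0, 0.56, 0.63, -0.12, 0.0], [264.0, 247.0, 0.39, 0.593, -0.128, 0.0]]
```

View pics/s8c.png

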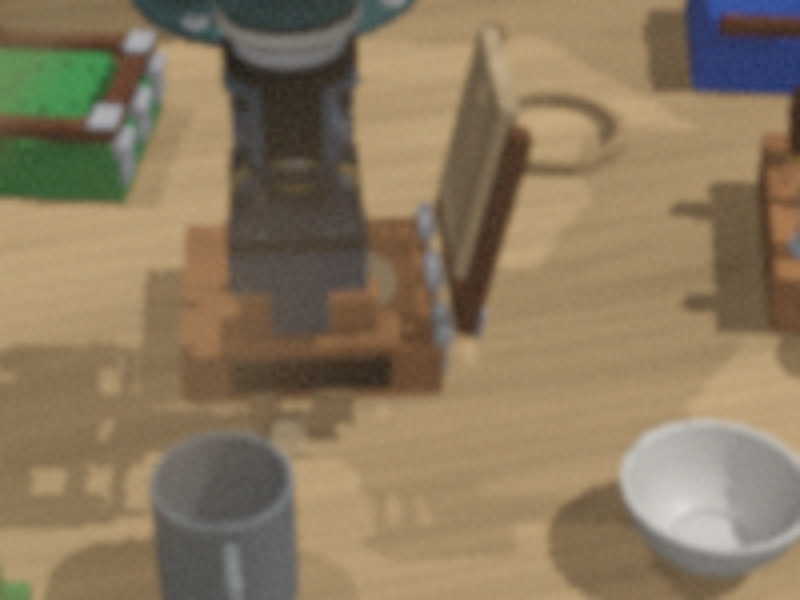

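Two offcuts are visible on the bench at the +x end ((290,430), (335,415)) and the bed looks clear behind the brush. Lifting to verify the bed from the wrist camera.

```bash
python3 -m inch '[[0,0,-0.05,0,0],[0,0,-0.06,0,0],[-0.05,0,0,0,0],[-0.05,0,0,0,0],[0,0,0,0,0]]'; python3 -c "
from h import *
im,c=snap('wrist','w9.png')
print([np.round(d['xy']).tolist()+[round(d['p'],2)]+at(c,d['xy'],.0).round(3).tolist() for d in nets.tip_of('scrap0','wrist')])
print(go(.54,-.30,.2),go(.54,-.30,.2,0))
im2,c=snap('top','t9.png')
print([np.round(d['xy']).tolist()+[round(d['p'],2)]+at(c,d['xy'],.0).round(3).tolist() for d in nets.tip_of('scrap0','top')])
cv2.imwrite('pics/ws9.png',np.hstack([cv2.resize(im[:,:,::-1],(400,300)),cv2.resize(im2[150:255,240:380,::-1],(400,300))]))"
```

```text
clock: 14.82
tcp_pos: [0.6175, -0.2074, 0.2004]
eef_rot: [2.416, 2.008, -0.0]
force: [0.1, -0.5, -1.8]
grip_width: 0.0199
[[266.0, 90.0, 0.89, 0.621, -0.083, 0.0], [293.0, 118.0, 0.66, 0.647, -0.12, 0.0], [269.0, 129.0, 0.54, 0.616, -0.127, 0.0]]
([-0.1075, -0.0595, 0.0001], 0) ([-0.1075, -0.0595, 0.0001], np.float64(1.389))
[[296.0, 174.0, 0.61, 0.64, -0.126, 0.0], [286.0, 176.0, 0.46, 0.633, -0.088, 0.0], [162.0, 168.0, 0.16, 0.678, 0.362, 0.0]]
```

View pics/ws9.png

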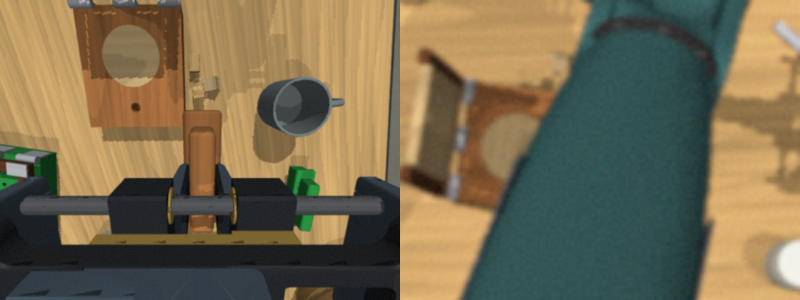

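All three offcuts lie on the bench beside the +x end ((393,75), (410,85), (395,95) in the left half) and the bed is empty. That was picture 12, so from here I use the networks and numbers only. Putting the brush down on the -y side.

```bash
python3 -m inch '[[-0.036,-0.02,0,0,0],[-0.036,-0.02,0,0,0],[-0.036,-0.02,0,0,0],[0,0,0.05,0,0],[0,0,0.05,0,0],[0,0,0.035,0,0],[0,0,0.014,0,0],[0,0,0,0,0]]'; python3 -c "
from h import *
print(bot.get_obs()['tcp_pos'],bot.get_obs()['force'])"
```

```text
clock: 16.02
tcp_pos: [0.5402, -0.2998, 0.0511]
eef_rot: [-2.412, -2.012, 0.0]
force: [1.3, 0.4, -2.0]
grip_width: 0.0198
[ 0.5402253  -0.29980917  0.05111231] [ 1.3344807   0.39021048 -1.97454634]
```

```bash
python3 -m inch '[[0,0,0.002,0,0],[0,0,0.001,0,0],[0,0,0,0,0]]';python3 -m inch '[[0,0,0,0,0.05],[0,0,0,0,0.05],[0,0,0,0,0.05],[0,0,-0.03,0,0.05],[0,0,-0.06,0,0.05],[0,0,-0.06,0,0.03]]'; python3 -m inch '[[0,0,-0.06,0,0],[0,0,-0.03,0,0],[0,0,0,0,0]]'; python3 -c "
from h import *
im,c=snap('wrist','w10.png')
for t,z in (('brush',0),('jig_hole',.04),('jaw_hinge',.046),('scrap0',0)):print(t,[np.round(d['xy']).tolist()+[round(d['p'],2)]+at(c,d['xy'],z).round(3).tolist() for d in nets.tip_of(t,'wrist')])
print([(np.round(d['extent']),round(d['p'],2)) for d in nets.boxes_of('brush','wrist')])
print(proj(c,(.54,-.30,0)))
print(go(.5686,.100,.32,1.39))"
```

```text
clock: 16.4
tcp_pos: [0.5404, -0.3006, 0.0489]
eef_rot: [2.412, 2.011, 0.001]
force: [0.2, -0.5, -1.5]
grip_width: 0.0196
clock: 17.15
tcp_pos: [0.5397, -0.3002, 0.1997]
eef_rot: [-2.413, -2.011, 0.0]
force: [0.8, 0.2, 0.2]
grip_width: 0.0427
clock: 17.52
tcp_pos: [0.541, -0.301, 0.291]
eef_rot: [2.41, 2.009, 0.002]
force: [0.1, -0.5, -0.4]
grip_width: 0.0126
brush [[426.0, 179.0, 0.72, 0.764, -0.34, 0.0], [282.0, 177.0, 0.57, 0.54, -0.296, 0.0], [170.0, 316.0, 0.51, 0.297, -0.508, -0.0], [419.0, 67.0, 0.16, 0.763, -0.175, 0.0]]
jig_hole [[249.0, 68.0, 0.71, 0.525, -0.141, 0.04], [281.0, 174.0, 0.68, 0.541, -0.286, 0.04], [76.0, 215.0, 0.58, 0.229, -0.291, 0.04]]
jaw_hinge [[72.0, 119.0, 0.92, 0.278, -0.161, 0.046]]
scrap0 [[311.0, 15.0, 0.6, 0.621, -0.083, 0.0], [334.0, 38.0, 0.58, 0.648, -0.117, -0.0], [312.0, 51.0, 0.53, 0.615, -0.128, 0.0]]
[(array([413., 144.,  55.,  76.]), 0.77), (array([151., 315.,  19.,  13.]), 0.47), (array([328.,  29.,  17.,  21.]), 0.46)]
[281.93381024 179.38375299]
([0.3988, -0.0435, -0.0328], np.float64(-0.0))
```

```bash
python3 -m inch '[[0.057,-0.0062,-0.015,0,0],[0.057,-0.0062,-0.015,0,0],[0.057,-0.0062,0,0,0],[0.057,-0.0062,0,0,0],[0.057,-0.0062,0,0,0],[0.057,-0.0062,0,0,0],[0.057,-0.0063,0,0,0],[0,0,0,0,0]]'; python3 -c "
from h import *
im,c=snap('scene','s11.png')
im,c=snap('top','t11.png')
for cam in ('scene','top'):
  c=eyes.get_calibration(cam)
  for t in('platen_hole','jaw_hinge'):
    for d in nets.tip_of(t,cam):
      # intersect ray with plane through jig centre x line: jig x = 0
      o,dd=ray(c,d['xy']);xa=np.array([.984,-.179,0]);C=np.array([.5362,-.078,0]);s=-(o-C)@xa/(dd@xa);p=o+s*dd
      print(cam,t,np.round(d['xy']),round(d['p'],2),'jig y,z',np.round([(p-C)@np.array([.179,.984,0]),p[2]],3))
print(go(.5686,.100,.156,1.39))"
```

```text
clock: 18.82
tcp_pos: [0.5688, 0.1029, 0.3174]
eef_rot: [-2.409, -2.016, 0.001]
force: [0.1, 0.2, -0.4]
grip_width: 0.0005
scene platen_hole [190. 170.] 0.91 jig y,z [-0.215  0.205]
scene platen_hole [382. 144.] 0.65 jig y,z [0.26  0.255]
scene platen_hole [328. 178.] 0.64 jig y,z [0.13  0.164]
scene jaw_hinge [233. 174.] 0.89 jig y,z [-0.109  0.189]
scene jaw_hinge [423. 152.] 0.71 jig y,z [0.365 0.229]
scene jaw_hinge [308. 220.] 0.65 jig y,z [0.081 0.036]
top platen_hole [350. 294.] 0.95 jig y,z [0.53  4.814]
top platen_hole [160. 294.] 0.95 jig y,z [-0.433  2.987]
top platen_hole [248. 188.] 0.71 jig y,z [0.11  0.227]
top platen_hole [261. 200.] 0.22 jig y,z [ 0.082 -0.011]
top jaw_hinge [311. 276.] 0.93 jig y,z [0.418 7.672]
top jaw_hinge [122. 276.] 0.66 jig y,z [-0.741  3.423]
top jaw_hinge [261. 199.] 0.56 jig y,z [0.083 0.007]
top jaw_hinge [181. 220.] 0.18 jig y,z [ 0.934 -2.294]
([0.0011, -0.0006, 0.1621], np.float64(-0.002))
```

```bash
python3 -m inch '[[0,0,0.06,0,0],[0,0,0.06,0,0],[0.001,0,0.04,0,0],[0,0,0,0,0]]'; python3 - <<'E'
from h import *
C=np.array([.5362,-.078]);ya=np.array([.179,.984]);xa=np.array([.984,-.179])
t=bot.get_obs()['tcp_pos'];print(t,'jig',(t[:2]-C)@xa,(t[:2]-C)@ya)
prev=np.array([.085-(t[:2]-C)@ya,t[2]-.046])
for th in np.arange(1.8,-.01,-.15):
    r=.112;d=.010
    p=np.array([r*np.cos(th)-d*np.sin(th)-.016,r*np.sin(th)+d*np.cos(th)])
    print(round(th,2),'x %.4f z %.4f'%(-(p-prev)[0],-(p-prev)[1]));prev=p
E
```

```text
clock: 19.62
tcp_pos: [0.5676, 0.0999, 0.1559]
eef_rot: [-2.412, -2.008, 0.007]
force: [0.1, -1.0, 0.2]
grip_width: 0.0006
[0.56755556 0.09985206 0.15586852] jig -0.0009816426864851578 0.18061907162044977
1.8 x -0.0444 z 0.0031
1.65 x -0.0164 z -0.0041
1.5 x -0.0168 z -0.0016
1.35 x -0.0168 z 0.0010
1.2 x -0.0165 z 0.0035
1.05 x -0.0158 z 0.0059
0.9 x -0.0147 z 0.0082
0.75 x -0.0133 z 0.0103
0.6 x -0.0117 z 0.0122
0.45 x -0.0097 z 0.0138
0.3 x -0.0075 z 0.0151
0.15 x -0.0052 z 0.0160
0.0 x -0.0028 z 0.0166
```

```bash
python3 -m inch '[[-0.022,0,0.0015,0,0],[-0.0224,0,0.0016,0,0],[-0.0164,0,-0.0041,0,0],[-0.0168,0,-0.0016,0,0],[-0.0168,0,0.001,0,0],[-0.0165,0,0.0035,0,0],[-0.0158,0,0.0059,0,0],[-0.0147,0,0.0082,0,0]]'; python3 - <<'E'
from h import *
o=bot.get_obs();C=np.array([.5362,-.078]);ya=np.array([.179,.984]);t=o['tcp_pos'];print(o['force'],.085-(t[:2]-C)@ya,t[2]-.046)
th=.9;print(.112*np.cos(th)-.01*np.sin(th)-.016,.112*np.sin(th)+.01*np.cos(th))
im,c=snap('scene','s12.png')
for d in nets.boxes_of('jaw','scene')[:4]:print(np.round(d['extent']),round(d['p'],2))
E
```

```text
clock: 20.62
tcp_pos: [0.5435, -0.0393, 0.1416]
eef_rot: [-2.413, -2.012, 0.0]
force: [1.1, 0.3, 0.7]
grip_width: 0.0003
[1.07871626 0.29791508 0.65059908] 0.04556495096256601 0.09564784136481456
0.045787047350039585 0.09394871356098479
[376. 134.  57.  28.] 0.95
[178. 158.  60.  29.] 0.77
[269. 165.  50.  68.] 0.71
```

```bash
python3 -m inch '[[-0.0133,0,0.0103,0,0],[-0.0117,0,0.0122,0,0],[-0.0097,0,0.0138,0,0],[-0.0075,0,0.0151,0,0],[-0.0052,0,0.016,0,0],[-0.0028,0,0.0166,0,0],[0,0,0.0025,0,0],[0,0,0,0,0]]'; python3 - <<'E'
from h import *
o=bot.get_obs();C=np.array([.5362,-.078]);ya=np.array([.179,.984]);t=o['tcp_pos'];print(o['force'],.085-(t[:2]-C)@ya,t[2]-.046)
im,c=snap('scene','s12.png')
for d in nets.boxes_of('jaw','scene')[:4]:print(np.round(d['extent']),round(d['p'],2))
for d in nets.tip_of('platen_hole','scene')[:4]:print(np.round(d['xy']),round(d['p'],2),at(c,d['xy'],.058).round(4))
E
```

```text
clock: 21.72
tcp_pos: [0.5344, -0.0875, 0.0554]
eef_rot: [-2.412, -2.011, 0.002]
force: [-3.3, -2.5, 5.1]
grip_width: 0.0002
[-3.32033391 -2.47303778  5.06806735] 0.09469708997478823 0.009370131850084479
[179. 158.  59.  26.] 0.97
[249. 196.  62.  40.] 0.76
[375. 135.  54.  24.] 0.69
[255. 217.] 0.96 [ 0.5353 -0.139   0.058 ]
[381. 147.] 0.91 [0.2352 0.3484 0.058 ]
[189. 169.] 0.61 [ 0.224  -0.3009  0.058 ]
```

```bash
python3 -m inch '[[0,0,-0.06,0,0],[0,0,-0.06,0,0],[0,0,-0.06,0,0],[0,0,-0.03,0,0.04],[0,0,0,0,0.04],[0,0,0,0,0.04]]'; python3 - <<'E'
from h import *
im,c=snap('wrist','w13.png')
for d in nets.tip_of('platen_hole','wrist')[:4]:
    u,v=np.round(d['xy']).astype(int);print(u,v,round(d['p'],2),at(c,d['xy'],.058).round(4))
u,v=nets.tip_of('platen_hole','wrist')[0]['xy']
g=cv2.cvtColor(im,cv2.COLOR_RGB2GRAY).astype(float)
u0,v0=int(u)-16,int(v)-16;p=g[v0:v0+32,u0:u0+32]
print(p[::2,::2].astype(int))
m=(p<(p.min()+np.median(p))/2).astype(np.uint8);n,l,s,ce=cv2.connectedComponentsWithStats(m)
for i in range(1,n):print(s[i],ce[i]+[u0,v0],at(c,ce[i]+[u0,v0],.058).round(4))
E
```

```text
clock: 22.62
tcp_pos: [0.5342, -0.0873, 0.2647]
eef_rot: [-2.412, -2.011, 0.001]
force: [-0.1, -0.5, -0.2]
grip_width: 0.0278
288 231 0.82 [ 0.5305 -0.1444  0.058 ]
114 353 0.78 [ 0.2318 -0.2923  0.058 ]
[[185 193 191 190 186 184 186 186 182 179 175 175 173 174 169 165]
 [187 192 189 186 185 185 181 184 179 175 177 175 174 173 169 163]
 [185 193 187 187 186 184 182 185 179 177 175 173 173 173 169 164]
 [184 191 188 187 179 162 150 162 179 178 175 176 172 173 167 165]
 [186 190 190 186 119  56  46  65 134 174 178 175 175 172 166 161]
 [184 192 186 171  64  43  41  40  75 169 178 173 173 170 167 160]
 [183 190 191 166  89  71  69  61  85 166 177 174 174 173 165 165]
 [180 192 191 183 130 111 112 111 136 174 176 177 175 174 166 161]
 [183 193 187 188 178 148 143 157 176 175 175 175 173 173 167 162]
 [182 191 191 188 186 183 183 182 180 178 176 175 172 171 166 161]
 [183 190 186 189 187 184 185 185 178 177 178 177 174 170 166 161]
 [179 190 189 188 183 184 182 183 181 177 178 175 174 169 167 161]
 [181 190 188 187 184 184 183 185 178 175 175 173 172 172 165 161]
 [111 120 116 109 103 101 101 100 101 101 101  97  98  98  97  97]
 [ 96  90  90  91  98 101  95  94  97 103 102  96  99  97  91  90]
 [ 97  94  93  95  98 103  99  99 104 107 106 100 106 102  95  94]]
[ 8  7  9  7 53] [283.         224.30188679] [ 0.5259 -0.134   0.058 ]
[  0  26  32   6 179] [286.89385475 242.55865922] [ 0.5264 -0.1609  0.058 ]
```

```bash
cat >> h.py <<'E'
def hole(z=.058,thr=150):
    im,c=snap('wrist');u,v=nets.tip_of('platen_hole','wrist')[0]['xy']
    g=cv2.cvtColor(im,cv2.COLOR_RGB2GRAY);u0,v0=int(u)-25,int(v)-25
    m=(g[v0:v0+50,u0:u0+50]<thr).astype(np.uint8);n,l,s,ce=cv2.connectedComponentsWithStats(m)
    for i in range(1,n):
        if s[i][4]>30: print(s[i],ce[i]+[u0,v0],at(c,ce[i]+[u0,v0],z).round(4))
E
python3 -c "
from h import *
hole()"
python3 -m inch '[[0.01,0,0.05,0,0.05],[0.01,0,0.05,0,0.05],[0,0,0,0,0.05]]'; python3 -c "
from h import *
hole()
print(proj(eyes.get_calibration('wrist'),(.5264,-.135,.058)))
print(bot.get_obs()['tcp_pos'])"
```

```text
[19 16 11 11 91] [283.         225.10989011] [ 0.5259 -0.1353  0.058 ]
[  0  35  50  15 711] [283.7116737  246.38396624] [ 0.5213 -0.1659  0.058 ]
clock: 23.25
tcp_pos: [0.536, -0.0672, 0.1626]
eef_rot: [-2.408, -2.009, 0.007]
force: [0.6, -0.2, 0.9]
grip_width: 0.0501
[   0   18   50   32 1385] [287.51407942 285.56967509] [ 0.5276 -0.1508  0.058 ]
[282.31872657 271.62885404]
[ 0.53878741 -0.06810236  0.16664481]
```

```bash
python3 -c "
from h import *
print(go(.595,.305,.26,1.39))"
python3 -m inch '[[0.03,0,-0.05,0,0.05],[0.05,0,-0.043,0,0.05],[0.058,0,0,0,0.05],[0.058,0,0,0,0.05],[0.058,0,0,0,0.05],[0.058,0,0,0,0.05],[0.058,0,0,0,0.05],[0,0,0,0,0.05]]'; python3 - <<'E'
from h import *
im,c=snap('wrist','w14.png');print(bot.get_obs()['tcp_pos'],psi())
for t,z in (('pin',.005),('awl',.005),('dowel',.004),('rack',0)):print(t,[np.round(d['xy']).tolist()+[round(d['p'],2)]+at(c,d['xy'],z).round(3).tolist() for d in nets.tip_of(t,'wrist')[:3]],[(np.round(d['extent']).tolist(),round(d['p'],2)) for d in nets.boxes_of(t,'wrist')[:2]])
E
```

```text
([0.3771, -0.0118, -0.0934], np.float64(0.0))
clock: 24.35
tcp_pos: [0.6056, 0.2967, 0.2593]
eef_rot: [2.41, 2.015, 0.006]
force: [-0.8, -1.6, -0.1]
grip_width: 0.0497
[0.60521794 0.29476723 0.25884703] 1.3917349643231367
pin [[277.0, 210.0, 0.56, 0.591, 0.257, 0.005]] [([265.0, 209.0, 24.0, 29.0], 0.78)]
awl [[194.0, 196.0, 0.71, 0.474, 0.301, 0.005]] [([164.0, 194.0, 35.0, 27.0], 0.63)]
dowel [[239.0, 202.0, 0.49, 0.537, 0.279, 0.004]] []
rack [[234.0, 203.0, 0.81, 0.529, 0.278, 0.0]] [([163.0, 172.0, 141.0, 69.0], 0.66)]
```

```bash
python3 - <<'E'
from h import *
im=cv2.imread('pics/w14.png');c=eyes.get_calibration('wrist')
hsv=cv2.cvtColor(im,cv2.COLOR_BGR2HSV)
s=hsv[200:256:2,256:304:3,1];v=hsv[200:256:2,256:304:3,2]
print('cols',list(range(256,304,3)));
for i in range(len(s)):print(200+2*i,' '.join('%3d/%3d'%(a,b) for a,b in zip(s[i],v[i])))
for p in((.591,.257),):
    for z in(.045,.051,.093):print(z,proj(c,(*p,z)),proj(c,(p[0]+.011,p[1],z))-proj(c,(*p,z)))
E
```

```text
cols [256, 259, 262, 265, 268, 271, 274, 277, 280, 283, 286, 289, 292, 295, 298, 301]
200 162/167 160/166 163/166 161/168 155/171 158/169 163/158 161/135 161/119 154/114 154/104 167/101 150/102 162/101 161/ 76 174/ 60
202 160/163 160/164 161/163 159/165 157/167 163/164 162/153 162/143 156/149 158/145 162/143 158/137 155/125 156/111 158/ 97 189/ 58
204 157/148 158/150 158/150 162/153 158/157 162/164 163/147 159/141 164/140 159/144 153/148 160/167 159/172 158/170 156/150 158/116
206 160/153 158/152 156/150 162/146 164/146 164/134 125/129 126/130 153/133 157/135 164/137 162/159 160/169 159/170 157/172 166/172
208 158/158 162/157 159/159 161/155 152/149  45/131   5/147   5/147  20/128 131/128 160/131 157/154 161/157 159/162 162/157 161/158
210 157/158 157/156 161/155 166/157  40/142  12/177   8/156   8/156  12/164   2/134 164/131 156/149 157/151 157/154 159/157 156/160
212 163/161 162/159 154/159 141/146   9/177  10/152   8/131  10/133   7/150  10/158  94/133 161/152 159/149 160/150 159/149 161/150
214 157/166 159/168 159/165  56/154   8/188   9/116  11/115  15/121   9/114  10/155   7/14
[... 2161 characters left out ...]
/171 121/186 122/182 120/187 121/154 117/122 121/126 115/135 115/129 122/169 123/137 117/137 116/132 120/182 122/190 119/188
250 119/173 118/179 117/183 122/186 123/149 123/120 123/126 118/134 123/129 122/190 120/182 121/179 123/170 119/191 120/192 119/186
252 121/173 117/176 119/184 119/189 121/133 121/124 119/124 121/131 121/135 124/194 120/189 121/187 119/201 120/198 120/195 121/188
254 117/176 120/174 123/181 121/187 126/132 116/127 118/121 120/132 119/143 122/194 121/191 119/187 122/205 121/196 120/195 121/188
0.045 [277.31348261 216.24541862] [ 7.93481606 -1.40224998]
0.051 [277.24041524 217.49983181] [ 8.05205396 -1.42134664]
0.093 [276.66155017 227.4377297 ] [ 8.98091277 -1.57097673]
```

```bash
python3 -c "
from h import *
c=eyes.get_calibration('wrist')
print(at(c,(275.7,229),.093),at(c,(276,217),.051))
p=at(c,(275.7,229),.093);print(go(p[0],p[1],.056,1.39))"
```

```text
[0.58948939 0.25525896 0.093     ] [0.58949081 0.2579899  0.051     ]
([-0.0396, -0.0081, 0.2008], np.float64(-0.001))
```

```bash
python3 -m inch '[[-0.0386,-0.0081,0,0,0.05],[0,0,0.05,0,0.05],[0,0,0.05,0,0.05],[0,0,0.05,0,0.05],[0,0,0.03,0,0.05],[0,0,0.02,0,0.05],[0,0,0,0,0.05]]'; python3 -c "
from h import *
print(go(.5895,.2565,.056,1.39))"; python3 -m inch '[[0,0,0,0,0],[0,0,0,0,0],[0,0,0,0,0],[0,0,0,0,0],[0,0,0,0,0]]' 50;
```

```text
clock: 25.68
tcp_pos: [0.5891, 0.2566, 0.0557]
eef_rot: [-2.413, -2.011, 0.003]
force: [0.7, 0.1, 0.2]
grip_width: 0.0502
([-0.0, 0.0004, -0.0003], np.float64(-0.0))
clock: 26.3
tcp_pos: [0.59, 0.2572, 0.0573]
eef_rot: [2.413, 2.011, 0.001]
force: [-1.9, -1.5, 7.6]
grip_width: 0.021
```

```bash
python3 -m inch '[[0,0,-0.02,0,0],[0,0,-0.04,0,0],[0,0,-0.05,0,0],[0,0,0,0,0]]'; python3 -c "
from h import *
print(bot.get_obs()['grip_width'],bot.get_obs()['force'],go(.5262,-.1342,.165,1.39))
im,c=snap('wrist','w15.png')
for t in('pin','dowel'):print(t,[(np.round(d['xy']),round(d['p'],2)) for d in nets.tip_of(t,'wrist')],[(np.round(d['extent']),round(d['p'],2)) for d in nets.boxes_of(t,'wrist')])
T=bot.get_obs()['tcp_pos'];print(T,proj(c,T-[0,0,.052]))"
```

```text
clock: 26.8
tcp_pos: [0.5918, 0.2579, 0.1717]
eef_rot: [2.411, 2.01, 0.011]
force: [-1.0, 0.5, -0.6]
grip_width: 0.021
0.02104630711378601 [-0.98058206  0.47619178 -0.64717337] ([-0.3975, 0.006, 0.0052], np.float64(-0.0))
pin [(array([281., 224.]), 0.8)] [(array([263., 222.,  38.,  54.]), 0.88), (array([432., 254.,  66.,  89.]), 0.2)]
dowel [] [(array([216., 186.,  13.,  19.]), 0.71), (array([130., 152., 190.,  78.]), 0.35)]
[0.58880087 0.25666952 0.16535555] [280.34727246 227.06671232]
```

```bash
python3 -m inch '[[-0.057,0.0009,0,0,0],[-0.057,0.0009,0,0,0],[-0.057,0.0009,0,0,0],[-0.057,0.0009,0,0,0],[-0.057,0.0009,0,0,0],[-0.057,0.0009,0,0,0],[-0.0555,0.0006,0.005,0,0],[0,0,0,0,0]]'; python3 - <<'E'
from h import *
print(go(.5262,-.1342,.12,1.39),bot.get_obs()['grip_width'])
T=bot.get_obs()['tcp_pos'];im,c=snap('wrist','w16.png');T=bot.get_obs()['tcp_pos'];print(T)
for t in('pin','platen_hole'):print(t,[(np.round(d['xy']),round(d['p'],2)) for d in nets.tip_of(t,'wrist')])
print('foot exp',proj(c,T-[0,0,.052]),'hole exp',proj(c,(.5262,-.1342,.058)))
s=cv2.cvtColor(im,cv2.COLOR_RGB2HSV)[:,:,1]
for r in range(200,262,3):
    x=np.where(s[r,255:310]<60)[0]+255;print(r,(x.min(),x.max(),len(x)) if len(x) else None,end='; ')
g=cv2.cvtColor(im,cv2.COLOR_RGB2GRAY);print();print(g[170:262:4,256:312:3])
E
```

```text
clock: 28.05
tcp_pos: [0.5226, -0.1377, 0.1603]
eef_rot: [-2.416, -2.006, 0.002]
force: [0.9, 0.5, -0.3]
grip_width: 0.0212
([0.0041, 0.0029, 0.0403], np.float64(-0.004)) 0.021213620858168736
[ 0.52301219 -0.13619274  0.16045031]
pin [(array([282., 224.]), 0.88), (array([284., 151.]), 0.45)]
platen_hole [(array([286., 208.]), 0.77)]
foot exp [282.5995899  227.21977392] hole exp [285.52006465 208.15442871]
200 None; 203 None; 206 None; 209 None; 212 None; 215 None; 218 None; 221 (np.int64(280), np.int64(285), 6); 224 (np.int64(273), np.int64(293), 21); 227 (np.int64(267), np.int64(298), 32); 230 (np.int64(255), np.int64(305), 40); 233 (np.int64(260), np.int64(304), 45); 236 (np.int64(259), np.int64(306), 46); 239 (np.int64(258), np.int64(308), 49); 242 (np.int64(257), np.int64(306), 48); 245 (np.int64(258), np.int64(308), 49); 248 (np.int64(256), np.int64(308), 51); 251 (np.int64(256), np.int64(309), 51); 254 (np.int64(255), np.int64(309), 51); 257 (np.int64(255), np.int64(309), 50); 260 (np.int64(255), np.int64(309), 53); 
[[173 169 169 173 190 110  55 159 164 159 161 160 160  89  63
[... 1102 characters left out ...]
 147 143 140 142 144 136 115 159 174 178 163
  166]
 [ 57  52  42  75 145 144 145 142 139 141 144 144 146 143 140  51  42  51
   54]
 [ 53  37  24  71 143 145 121 109 106 108 107 112 131 145 134  33  24  45
   57]
 [ 57  23  21  67 137  89 100 107 107 110 105 104 102 109 137  20  23  34
   53]
 [ 52  27  21  69  98  93 103 106 109 111 105 104 103  93 102  31  21  25
   58]
 [ 37  19  19  24  83  97 105 108 111 112 109 104 106  99  84  19  22  25
   53]
 [ 22  21  19  34  89  97 106 113 109 110 106 103 103  97  88  12  23  18
   36]
 [ 17  21  11  60  91 100 108 111 110 109 110 105 102  97  84  25   9  19
   24]
 [ 21  23  13  68  93 103 111 113 120 130 126 104 103 100  89  47  12  23
   23]]
```

```bash
python3 - <<'E'
from h import *
im=cv2.imread('pics/w16.png');g=cv2.cvtColor(im,cv2.COLOR_BGR2GRAY);c=eyes.get_calibration('wrist')
m=(g[196:219,272:300]<150).astype(np.uint8);n,l,s,ce=cv2.connectedComponentsWithStats(m)
for i in range(1,n):print(s[i],ce[i]+[272,196],at(c,ce[i]+[272,196],.058).round(4))
T=bot.get_obs()['tcp_pos'];r=R.from_rotvec(bot.get_obs()['eef_rot']).as_matrix()
for a in((1,0),(0,1),(0,-1),(0,0)):print(a,proj(c,T+.016*(a[0]*r[:,0]+a[1]*r[:,1])-[0,0,.006]))
print(go(.5260,-.1342,.115,1.39))
E
```

```text
[  6   5  16  15 180] [285.45555556 207.62777778] [ 0.5269 -0.1321  0.058 ]
(1, 0) [282.54559226 226.34840844]
(0, 1) [307.1860422  249.78013844]
(0, -1) [257.88460393 249.78435122]
(0, 0) [282.538052  249.7822446]
([0.0008, 0.0023, 0.0459], np.float64(-0.0))
```

```bash
python3 -m inch '[[0.0006,0.0026,0.02,0,0],[0,0,0.02,0,0],[0,0,0.005,0,0],[0,0,0,0,0],[0,0,0,0,0]]'; python3 - <<'E'
from h import *
im,c=snap('wrist','w17.png');T=bot.get_obs()['tcp_pos']
print(go(.5264,-.1345,.1,1.39),bot.get_obs()['force'])
g=cv2.cvtColor(im,cv2.COLOR_RGB2GRAY)
print('hole exp',proj(c,(.5266,-.1327,.058)),'foot exp',proj(c,T-[0,0,.052]));print(g[190:232:3,262:308:3])
E
```

```text
clock: 28.82
tcp_pos: [0.527, -0.1349, 0.1169]
eef_rot: [2.412, 2.012, 0.001]
force: [-0.4, -0.3, -0.4]
grip_width: 0.0211
([0.0004, -0.0007, 0.017], np.float64(-0.0)) [ 0.19123263  0.00552111 -1.03539174]
hole exp [281.43664616 222.04849236] foot exp [282.43130008 227.24800295]
[[170 170 169 167 165 163 161 165 161 161 158 157 158 155 156 152]
 [189 171 164 169 167 165 164 162 161 159 158 157 155 152 154 153]
 [194 172 168 169 164 163 162 162 160 159 157 157 152 152 151 152]
 [192 181 168 167 164 165 162 161 161 160 159 157 156 152 152 149]
 [192 186 177 166 165 163 164 164 162 158 156 157 157 154 153 151]
 [193 197 196 169 166 163 164 162 161 160 158 156 158 156 154 152]
 [195 195 195 178 167 162 162 163 162 157 158 155 155 154 152 150]
 [193 197 194 174 165 163 161 162 161 157 156 156 157 154 152 147]
 [193 195 192 173 164 162 162 161 165 158 156 157 152 152 175 151]
 [192 195 195 193 175 158 119 128 154 159 159 164 166 176 177 171]
 [192 196 192 192 138  47  59  82  70 146 179 181 179 176 175 172]
 [193 195 193 182  89 110 113 118 119 116 163 177 177 177 177 172]
 [191 195 150 114 147 150 146 145 140 149 136 115 160 178 177 167]
 [166 140 142 146 147 144 142 141 147 147 150 147 129 149 149  57]]
```

```bash
python3 -m inch '[[0.0004,-0.0007,0.004,0,0],[0,0,0.003,0,0],[0,0,0.003,0,0],[0,0,0.003,0,0],[0,0,0.002,0,0],[0,0,0,0,0]]' 60; python3 -c "
from h import *
print(bot.get_obs()['force'],go(.5264,-.1345,.1,1.39))"
```

```text
clock: 29.62
tcp_pos: [0.5261, -0.1347, 0.1016]
eef_rot: [2.413, 2.011, -0.0]
force: [-2.2, -4.8, 4.5]
grip_width: 0.0206
[-2.24183462 -4.75047299  4.53287111] ([0.0003, 0.0002, 0.0016], np.float64(-0.0))
```

```bash
python3 -m inch '[[-0.0015,-0.0004,0,0,0],[0,0,0,0,0]]'; python3 -m inch '[[-0.0005,-0.0002,0.003,0,0],[0,0,0.003,0,0],[0,0,0,0,0]]'; python3 -c "
from h import *
print(bot.get_obs()['force'],go(.5264,-.1345,.1,1.39))"
```

```text
clock: 29.88
tcp_pos: [0.5253, -0.1359, 0.1014]
eef_rot: [-2.413, -2.011, -0.0]
force: [0.6, -3.7, -0.4]
grip_width: 0.0207
clock: 30.25
tcp_pos: [0.5248, -0.1362, 0.0951]
eef_rot: [-2.413, -2.011, 0.0]
force: [0.3, -1.9, -2.2]
grip_width: 0.0212
[ 0.34865364 -1.87391178 -2.18880137] ([0.0019, 0.0012, -0.0049], np.float64(-0.0))
```

```bash
python3 -m inch '[[-0.0006,0,0.003,0,0],[0,0,0.003,0,0],[0,0,0.003,0,0],[0,0,0.003,0,0],[0,0,0,0,0]]'; python3 -c "
from h import *
print(bot.get_obs()['force'])"
```

```text
clock: 30.88
tcp_pos: [0.5248, -0.1369, 0.0832]
eef_rot: [-2.413, -2.011, 0.0]
force: [0.3, 0.4, -0.2]
grip_width: 0.0208
[ 0.26287709  0.36580514 -0.21670162]
```

```bash
python3 -m inch '[[0,0,0.004,0,0],[0,0,0.004,0,0],[0,0,0.004,0,0],[0,0,0.002,0,0],[0,0,0.002,0,0],[0,0,0,0,0]]'; python3 -m inch '[[0,0,0.001,0,0],[0,0,0.001,0,0],[0,0,0.001,0,0],[0,0,0,0,0]]';python3 -c "
from h import *
print(bot.get_obs()['force'])"
```

```text
clock: 31.62
tcp_pos: [0.5248, -0.1369, 0.0675]
eef_rot: [-2.413, -2.011, 0.0]
force: [-1.7, 0.4, 4.6]
grip_width: 0.021
clock: 32.12
tcp_pos: [0.5249, -0.1369, 0.0646]
eef_rot: [-2.413, -2.012, 0.0]
force: [-3.3, 0.4, 7.1]
grip_width: 0.0209
[-3.281204    0.36524691  7.11244349]
```

```bash
for i in 1 2 3; do python3 -m inch '[[0,0,0.0008,0,0],[0,0,0,0,0]]'|grep -E 'tcp|force'; done
```

```text
tcp_pos: [0.5249, -0.1369, 0.064]
force: [-4.9, 0.6, 9.9]
tcp_pos: [0.525, -0.137, 0.0637]
force: [-7.9, 0.3, 19.9]
tcp_pos: [0.5252, -0.1371, 0.0634]
force: [-11.4, 1.0, 29.5]
```

```bash
python3 -m inch '[[0,0,0,0,0],[0,0,0,0,0],[0,0,0,0,0],[0,0,0,0,0],[0,0,0,0,0],[0,0,0,0,0]]'; python3 - <<'E'
from h import *
im,c=snap('scene','s20.png')
for t,z in (('brush',0),('scrap0',0),('jaw_hinge',.046),('mug',0),('bowl',0),('awl',.005),('pot',0),('tumbler',0),('cutters',0),('hoop',0)):print(t,[np.round(d['xy']).tolist()+[round(d['p'],2)]+at(c,d['xy'],z).round(3).tolist()[:2] for d in nets.tip_of(t,'scene')[:3]])
print([(np.round(d['extent']).tolist(),round(d['p'],2)) for d in nets.boxes_of('pin','scene')[:2]])
E
```

```text
clock: 33.62
tcp_pos: [0.5252, -0.1371, 0.0634]
eef_rot: [2.413, 2.012, -0.0]
force: [-11.5, 1.8, 28.9]
grip_width: 0.0211
brush [[121.0, 205.0, 0.8, 0.289, -0.517], [378.0, 286.0, 0.74, 0.797, 0.105], [284.0, 249.0, 0.7, 0.615, -0.079]]
scrap0 [[281.0, 247.0, 0.58, 0.604, -0.087], [265.0, 251.0, 0.56, 0.608, -0.129], [274.0, 252.0, 0.38, 0.62, -0.109]]
jaw_hinge [[425.0, 153.0, 0.95, 0.295, 0.482], [266.0, 250.0, 0.68, 0.66, -0.134], [236.0, 173.0, 0.63, 0.265, -0.157]]
mug [[257.0, 298.0, 0.78, 0.768, -0.178], [256.0, 227.0, 0.57, 0.503, -0.134], [277.0, 232.0, 0.28, 0.535, -0.083]]
bowl [[378.0, 288.0, 0.86, 0.805, 0.103]]
awl [[394.0, 200.0, 0.68, 0.478, 0.292]]
pot [[160.0, 216.0, 0.73, 0.383, -0.398], [397.0, 196.0, 0.65, 0.454, 0.311]]
tumbler [[454.0, 239.0, 0.97, 0.682, 0.37]]
cutters [[141.0, 285.0, 0.65, 0.661, -0.439], [277.0, 232.0, 0.62, 0.54, -0.083]]
hoop [[337.0, 182.0, 0.65, 0.325, 0.163]]
[]
```

```bash
python3 -c "
from cell import sign_off
print(sign_off())"
```

```text
the job is handed in; nothing more can be done
None
```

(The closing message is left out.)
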